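Stand the fallen bookend back up against the sketchbooks

TASK

The L-shaped wooden bookend at the open end of the row of sketchbooks has fallen on its back. By pushing only, without ever picking it up, tip it back up onto its foot, then push it along the table until the upright plate is snug and square against the cover of the nearest book and about in the middle of it. Leave the books standing in their row and do not disturb the other things on the table.

Things in the scene. Friction and masses are not known exactly. Their poses are not given: they have to be found in the camera images.
- bookend: Plywood L, loose, 0.25-0.4 kg, 110 mm wide (own x). Plate: own y 0-120 mm, 12 mm thick (z 0-12). Foot: own z 0-100 mm, 20 mm thick (y 0-20). Origin: middle of the corner's outer edge, on the table lying or standing. At the start the plate lies flat, own y roughly towards the books, foot straight up (z up). Standing: turned a quarter about the corner edge, y up, foot flat, pointing away from the books.
- bookend_foot (a point): The middle of the end of the bookend's foot (own x 0, y 10, z 100 mm); axes as the bookend's. 100 mm above the table at the start, 10 mm above it once the bookend stands. Tipped about its corner edge with the foot going down, away from the books, the bookend falls on to its foot by itself after about 45 degrees.
- bookend_back (a point): The middle of the bookend plate's outer face (underneath while it lies, facing the books once it stands), 60 mm along the plate from the corner; axes as the bookend's.
- rack: Dark steel angle bracket, 130 mm wide, 150 mm tall, screwed to the table at the closed end of the row of books. Its origin is not on the sheet but at the open end of the row: on the table, middle of the row, in the plane of the nearest book's exposed cover. y points along the row from the open end to the bracket (sheet at y 91-98 mm), x across the row, z up.
- book_near: Black hardback sketchbook, loose, 0.65 kg, standing upright at the open end of the row: 150 mm across (x), 30 mm thick (y), 200 mm tall (z). Origin: middle of its underside; its exposed cover is 15 mm from the origin towards -y.
- book_mid: The middle sketchbook, grey, standing, 150 x 30 x 215 mm; origin at the middle of its underside.
- book_far: The sketchbook next to the bracket, brown, standing, 150 x 30 x 190 mm; origin at the middle of its underside.
- brush_jar: Bystander: glass jar of brushes, 72 mm wide, 95 mm tall (about 200 mm with the brushes); origin in the middle of its underside.
- tape_roll: Bystander: roll of masking tape lying flat, 80 mm across, 36 mm high; origin in the middle of its underside.
- glue_carton: Bystander: yellow carton, 140 x 50 x 40 mm high, length along its x; origin in the middle of its underside.
- paint_carton: Bystander: flat green carton, 80 x 160 x 30 mm high, length along its y; origin in the middle of its underside.
- pliers: Bystander: red-handled pliers lying flat, 155 mm long along its x, 14 mm high; origin under the pivot, jaws 50 mm towards +x.
- eraser: Bystander: white eraser 40 x 22 x 13 mm high; origin in the middle of its underside.
- mug: Bystander: white mug 80 mm across, 90 mm tall, handle towards its +y; origin in the middle of its underside.
Mind the look-alikes: they are no part of the job. Several things have the shape of the book_near; the one meant has the colours described above.

How it is judged:
By the outcome, as a careful person would: the job done as asked, in the order asked, and still so for the second after the job is handed in, with the robot touching nothing.
It also fails if it takes over 50 s, if anything falls off the work surface, if the arm or the gripper's body presses on something with over 40 N, if the wrist force passes 120 N, or if a joint passes its speed limit or range.

ROBOT

A 6-joint arm with a two-finger parallel gripper is mounted at the origin on the work surface. World frame = base frame: x ahead of the robot, y to its left, z up, the work surface at z = 0. Lengths are in m, angles in degrees, forces in N, time in s.
With the tool pointing down it reaches from about 0.35 to 0.875 m from the base axis. Payload 4.2 kg.
Tool frame: the origin (TCP) lies where the fingers leave the gripper's body, on its centre line; the fingertips stand 70 mm ahead of it and the grasp point (between the pads) lies 51 mm ahead of it; z points along the fingers, y is the direction in which the jaws open and shut (so a half turn about z gives the same grasp; the last joint's range is limited). The gripper opens to 87 mm and grips with 3 to 60 N. Pads are 19 mm wide; open, the fingers measure 117 mm over their backs; the gripper's body (75 mm by 190 mm) begins 51 mm behind the grasp point.
Start: joints at [85.348, 22.042, 0.453, 0, -68.411, -14.817], TCP at [0.208, 0.589, 0.292] pointing down, gripper open.
Joint ranges: [-179.83, 179.83], [-69.29, 118.12], [-61.27, 80.66], [-181.25, 117.63], [-171.15, -9.14], [-177.46, 177.46]. Speed limits (degrees/s): [159.86, 159.86, 180, 180, 180, 180].

INTERFACE

Orientations are given as a 3x3 rotation matrix whose columns are the frame's x, y, z axes.
In Python, from station import sense, capture, camera_model, finish_job gives the robot as it stands.
- The arm moves only by the shell command python3 -m inch 'ROWS'. ROWS is JSON, a list of rows, each an object with "hand": the closure, from 0 (fully open) to 1 (shut); "slide": the shift along the world's x, y, z in cm, a list of three; "yaw": the turn about the world's z in rad. A call has 1 to 10 rows; each row is the pose to reach, as a shift and turn from the pose commanded when the call began; what a row does not reach only later rows make up. A row lasts 1/8 s, in which the tool goes at most 62.5 mm and 10.7 degrees, less where a joint would pass 70% of its speed; a pose out of reach is approached as far as the arm can. A call with a gripper value outside its range is refused whole. The fingers move at their own pace and stop on an object; the grip force is fixed at half the most. Time passes only in rows, so rows that repeat a pose let the fingers close. It gives the time, the measured TCP pose, the force and the opening at its end, in the units of the state.
- sense(): the state, without advancing time (a new reading comes with each control period).
- capture(name): name is "scene" or "top" or "wrist"; returns the picture (400x640x3 uint8, blue, green, red); there is no depth.
- camera_model(name): a dict with "mtx" (3x3 intrinsics, pixels), "xyz" and "orientation" of the camera in the world; the wrist camera has in their place "tool_from_camera" (4x4, takes a point from camera to tool coordinates, whose origin is the TCP and whose axes are the flange's). Camera axes: x right, y up, looking along -z (the intrinsics and any distortion apply to the point x, -y, -z); pixel columns grow to the right and rows downward; lengths in m; the calibration is good to about 2 mm. A picture is of the moment at which its call begins: read the wrist's pose just before it. camera_model takes no time and is no camera call.
- finish_job(): hands the job in, once; it reports no verdict.
The state is a dict: "time_s": time; "joints": joint angles; "joint_velocities": joint speeds; "effort": joint torques, N m; "tcp_pos": TCP position; "ee_rot": TCP orientation; "wrist_force": force on the tool from outside, world axes, zero at the start; "moment": the same for the moment, N m; "gripper_width": opening from 0.0 (shut) to 1.0 (fully open).
Only numpy, scipy, OpenCV 4.12 (cv2) and the standard library are available. Lean on these libraries where they do the work, as an engineer would, in place of code of your own. Each camera call takes 0.05 s, during which the arm holds its last target. There are 200 camera calls.

## Working session

There is one attempt and no reset: what is moved stays moved. The work goes in short steps, Python scripts to look and compute and a shell command to move; the robot and the scene stay as the last step left them, time stands still between calls to the robot, and variables do not carry over. Pictures are saved under pics/ and viewed, about 8 in all and at most 12, crops included, and the job is handed in when it is done.

```bash
ls; mkdir -p pics; python3 - <<'E'
from station import *
import cv2,numpy as np
for n in("scene","top"):
    cv2.imwrite(f"pics/{n}0.png",capture(n)); m=camera_model(n); print(n,{k:np.round(v,4).tolist() if not isinstance(v,str) else v for k,v in m.items()})
s=sense(); print(s["time_s"],s["tcp_pos"],np.round(s["ee_rot"],3).tolist(),s["wrist_force"])
E
```

```text
pics
scene {'mtx': [[447.0457, 0.0, 312.7761], [0.0, 447.0457, 199.5551], [0.0, 0.0, 1.0]], 'xyz': [1.2805, -0.096, 0.9781], 'orientation': [[0.1375, -0.7415, 0.6568], [0.9903, 0.1149, -0.0776], [-0.018, 0.6611, 0.7501]]}
top {'mtx': [[491.6477, 0.0, 326.7914], [0.0, 491.6477, 206.6652], [0.0, 0.0, 1.0]], 'xyz': [0.2973, -0.0358, 1.5887], 'orientation': [[0.0075, 0.9885, -0.1511], [-1.0, 0.0068, -0.005], [-0.0039, 0.1511, 0.9885]]}
0.1 [0.20816353 0.58890483 0.29127647] [[0.943, -0.333, -0.001], [-0.333, -0.943, -0.002], [0.0, 0.002, -1.0]] [-0.24604688 -0.45201148  0.03786159]
```

View pics/scene0.png

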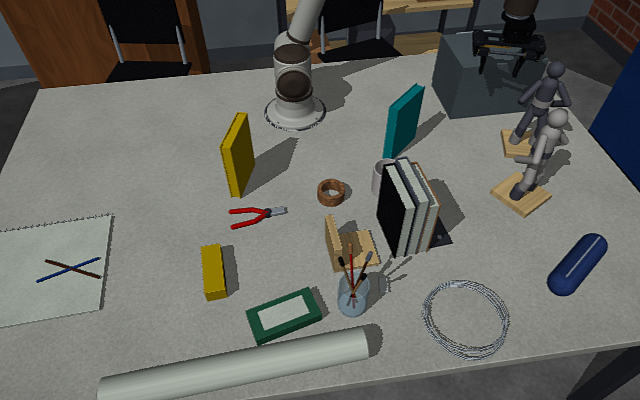

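View pics/top0.png

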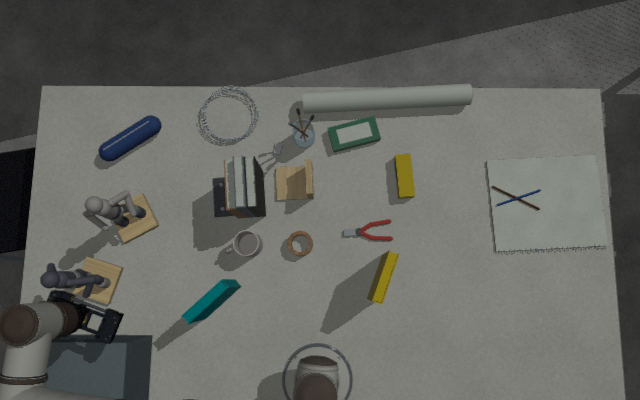

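The scene view shows the book row at about (405,205): black, grey and brown, with the bracket at (440,235). The lying bookend is at (345,245), with its foot standing at its left end (333,240), and the brush jar is at (352,295). In the top view the row is at (240,187), the bookend at (295,181) with its foot at col ~310, the jar at (303,135) and the tape roll at (300,243).

Book-shaped candidates are yellow (237,155 in scene), teal (404,120 in scene) and black (393,210 in scene). The black one fits, since it is at the open end of the row next to the bookend. I'll confirm it in an enlarged crop.

```bash
cat > h.py <<'E'
import numpy as np,cv2
from station import *
def ray(n,p):
    m=camera_model(n);d=np.linalg.inv(m["mtx"])@[p[0],p[1],1.];return np.array(m["xyz"]),np.array(m["orientation"])@(d*[1,-1,-1])
def at(n,p,z):
    o,d=ray(n,p);return o+d*(z-o[2])/d[2]
def proj(n,X):
    m=camera_model(n);c=np.array(m["orientation"]).T@(np.array(X)-m["xyz"])*[1,-1,-1];u=np.array(m["mtx"])@c;return u[:2]/u[2]
E
python3 - <<'E'
import cv2
print(__import__('station').camera_model('top').keys())
a=cv2.imread('pics/top0.png')[110:220,210:350];cv2.imwrite('pics/c1.png',cv2.resize(a,None,fx=5.5,fy=5.4,interpolation=cv2.INTER_CUBIC))
a=cv2.imread('pics/scene0.png')[145:325,300:460];cv2.imwrite('pics/c2.png',cv2.resize(a,None,fx=3.33,fy=3.33,interpolation=cv2.INTER_CUBIC))
E
```

```text
dict_keys(['mtx', 'xyz', 'orientation'])
```

View pics/c1.png

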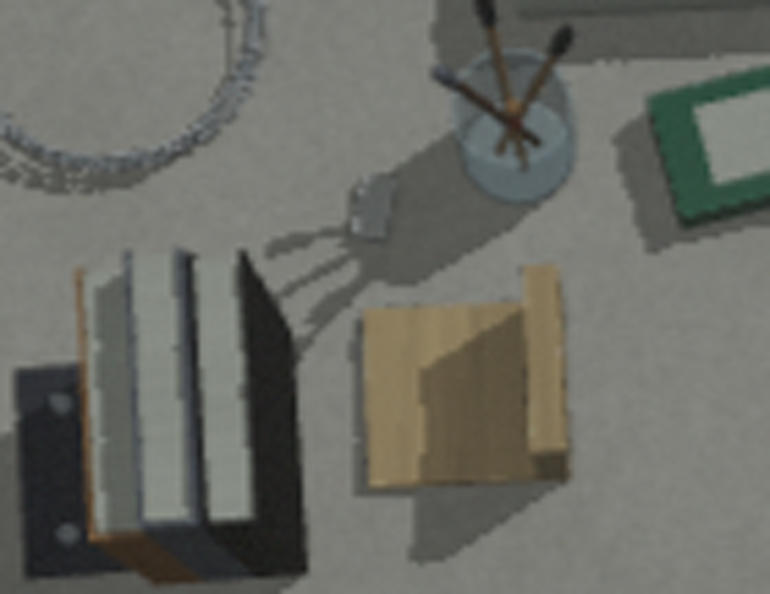

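View pics/c2.png

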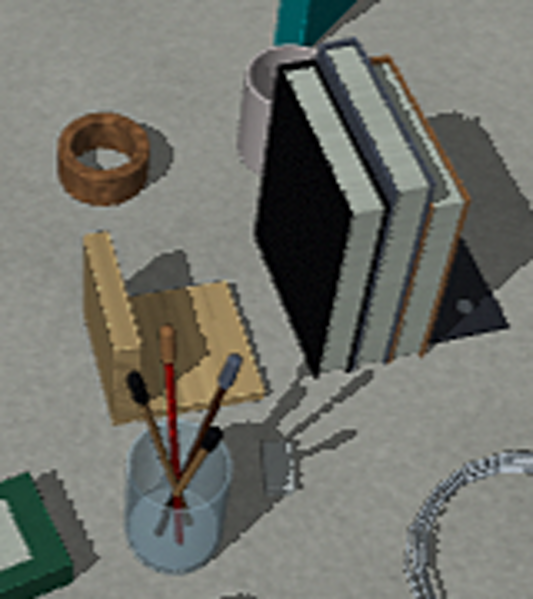

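The crops confirm it: the black book is at the open end, with its cover facing the bookend. In crop 1 its lower edge runs (292,335)–(308,573). The bookend foot top runs (525,265)–(565,452) and its plate end (362,308)–(370,487). The jar is at (515,140) with its brushes leaning away.

```bash
python3 - <<'E'
from h import *
np.set_printoptions(precision=4,suppress=True)
T=lambda x,y:(210+x/5.5,110+y/5.4)
S=lambda x,y:(300+x/3.33,145+y/3.33)
def t(l,p,z): print(l,'top',at('top',T(*p),z))
def s(l,p,z): print(l,'sc',at('scene',S(*p),z))
t('cover bot -x',(308,573),0);t('cover bot +x',(292,335),0);t('cover top -x',(255,520),.2);t('cover top +x',(240,250),.2)
s('cover bot -x',(257,238),0);s('cover bot +x',(318,377),0);s('cover top -x',(284,66),.2);s('cover top +x',(355,213),.2)
t('plate end +x',(362,308),.012);t('plate end -x',(370,487),.012)
for p in((525,265),(556,265),(566,450),(529,452)):t('foot top',p,.1)
t('foot bot -x out',(570,481),0)
for p in((84,235),(105,233),(140,347),(113,350)):s('foot top',p,.1)
s('foot bot +x out',(115,424),0);s('plate +x end',(268,393),.012)
t('jar top c',(513,98),.095);t('jar bot c',(513,150),0);s('jar bot',(172,530),0)
for p in((485,10),(563,40),(440,73)):t('brush',p,.2)
s('br',(137,385),.19);s('br',(230,370),.19);s('br',(167,330),.19)
t('green',(650,95),.03);t('green',(685,222),.03)
E
```

```text
cover bot -x top [0.5076 0.1703 0.    ]
cover bot +x top [0.6545 0.1837 0.    ]
cover top -x top [0.5092 0.1726 0.2   ]
cover top +x top [0.6561 0.1848 0.2   ]
cover bot -x sc [0.5147 0.1755 0.    ]
cover bot +x sc [0.6588 0.1901 0.    ]
cover top -x sc [0.513 0.178 0.2  ]
cover top +x sc [0.66   0.1908 0.2   ]
plate end +x top [0.6688 0.1407 0.012 ]
plate end -x top [0.5585 0.1334 0.012 ]
foot top top [0.6741 0.0392 0.1   ]
foot top top [0.6742 0.0217 0.1   ]
foot top top [0.566  0.0148 0.1   ]
foot top top [0.5647 0.0355 0.1   ]
foot bot -x out top [0.565  0.0156 0.    ]
foot top sc [0.5701 0.0186 0.1   ]
foot top sc [0.5706 0.0347 0.1   ]
foot top sc [0.6785 0.042  0.1   ]
foot top sc [0.6781 0.0225 0.1   ]
foot bot +x out sc [0.6774 0.0259 0.    ]
plate +x end sc [0.675 0.145 0.012]
jar top c top [0.7753 0.0478 0.095 ]
jar bot c top [0.7724 0.0526 0.    ]
jar bot sc [0.7719 0.0516 0.    ]
brush top [0.7914 0.0576 0.2   ]
brush top [0.7746 0.0157 0.2   ]
brush top [0.7556 0.0811 0.2   ]
br sc [0.7685 0.0208 0.19  ]
br sc [0.7661 0.081  0.19  ]
br sc [0.7296 0.0475 0.19  ]
green top [ 0.7985 -0.0305  0.03  ]
green top [ 0.7191 -0.0518  0.03  ]
```

```bash
python3 -c "
from station import *;import numpy as np;print(np.round(camera_model('wrist')['tool_from_camera'],3))"
python3 -m inch '[{"hand":0.4,"slide":[0,0,6],"yaw":0},{"hand":0.4,"slide":[0,0,13],"yaw":0},{"hand":0.4,"slide":[3,-5,14],"yaw":-0.15},{"hand":0.4,"slide":[6,-9,14],"yaw":-0.3},{"hand":0.4,"slide":[10,-13,14],"yaw":-0.45},{"hand":0.4,"slide":[14,-17,14],"yaw":-0.6},{"hand":0.4,"slide":[18,-21,14],"yaw":-0.75},{"hand":0.4,"slide":[22,-25,14],"yaw":-0.9},{"hand":0.4,"slide":[26,-29,14],"yaw":-1.05},{"hand":0.4,"slide":[30,-33,14],"yaw":-1.17}]'
```

```text
[[-0.001  0.969  0.246  0.066]
 [ 1.     0.     0.001 -0.001]
 [ 0.001  0.246 -0.969 -0.094]
 [ 0.     0.     0.     1.   ]]
time_s: 1.35
tcp_pos: [0.5092, 0.2578, 0.4319]
ee_rot: [[0.057, -0.998, -0.001], [-0.998, -0.057, -0.0], [0.0, 0.001, -1.0]]
wrist_force: [0.3, 0.8, 0.5]
gripper_width: 0.602
```

```bash
python3 -m inch '[{"hand":0.4,"slide":[4,-6,0],"yaw":0},{"hand":0.4,"slide":[8,-12,0],"yaw":0},{"hand":0.4,"slide":[10.6,-18.2,0],"yaw":0},{"hand":0.4,"slide":[10.6,-18.2,-4],"yaw":0},{"hand":0.4,"slide":[10.6,-18.2,-9],"yaw":0},{"hand":0.4,"slide":[10.6,-18.2,-14],"yaw":0},{"hand":0.4,"slide":[10.6,-18.2,-19],"yaw":0},{"hand":0.4,"slide":[10.6,-18.2,-24],"yaw":0},{"hand":0.4,"slide":[10.6,-18.2,-27.2],"yaw":0},{"hand":0.4,"slide":[10.6,-18.2,-27.2],"yaw":0}]'
python3 - <<'E'
from h import *
a=capture('scene')[130:330,250:470];b=capture('top')[100:260,200:400]
cv2.imwrite('pics/d1.png',np.hstack([cv2.resize(a,(440,400)),cv2.resize(b,(360,400))]))
E
```

```text
time_s: 2.6
tcp_pos: [0.6125, 0.0767, 0.157]
ee_rot: [[0.061, -0.998, -0.007], [-0.998, -0.06, -0.002], [0.002, 0.007, -1.0]]
wrist_force: [-0.0, -0.2, -0.4]
gripper_width: 0.601
```

View pics/d1.png

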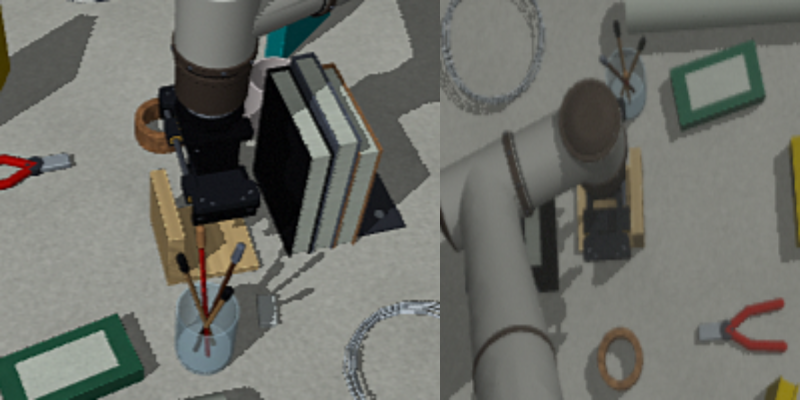

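The gripper is inside the L, clear of the books, the foot and the brushes. Next I push the foot towards -y in small steps.

```bash
python3 -m inch '[{"hand":0.4,"slide":[0,-1,0],"yaw":0},{"hand":0.4,"slide":[0,-2,0],"yaw":0},{"hand":0.4,"slide":[0,-2.5,0],"yaw":0},{"hand":0.4,"slide":[0,-3,0],"yaw":0},{"hand":0.4,"slide":[0,-3.5,0],"yaw":0},{"hand":0.4,"slide":[0,-4,0],"yaw":0},{"hand":0.4,"slide":[0,-4.5,-0.1],"yaw":0},{"hand":0.4,"slide":[0,-5,-0.2],"yaw":0},{"hand":0.4,"slide":[0,-5.5,-0.4],"yaw":0},{"hand":0.4,"slide":[0,-6,-0.6],"yaw":0}]'
python3 - <<'E'
from h import *
print(sense()['wrist_force'])
a=capture('scene')[130:330,250:470];b=capture('top')[100:260,200:400]
cv2.imwrite('pics/d2.png',np.hstack([cv2.resize(a,(440,400)),cv2.resize(b,(360,400))]))
E
```

```text
time_s: 3.95
tcp_pos: [0.6141, 0.0168, 0.1539]
ee_rot: [[0.061, -0.998, -0.001], [-0.998, -0.061, -0.0], [0.0, 0.001, -1.0]]
wrist_force: [-0.7, 0.6, 0.8]
gripper_width: 0.596
[-0.65308045  0.59345055  0.77382885]
```

View pics/d2.png

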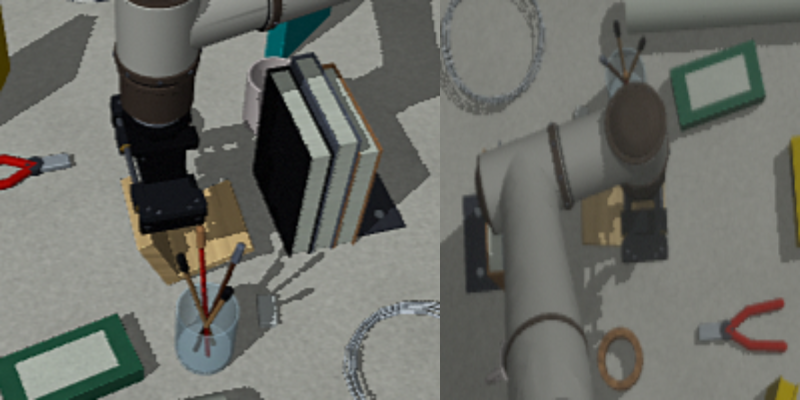

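The foot is leaning away and the plate is lifting, so it is tipping rather than sliding. I'll carry on past balance.

```bash
python3 -m inch '[{"hand":0.4,"slide":[0,-0.5,-0.2],"yaw":0},{"hand":0.4,"slide":[0,-1,-0.4],"yaw":0},{"hand":0.4,"slide":[0,-1.5,-0.7],"yaw":0},{"hand":0.4,"slide":[0,-2,-1],"yaw":0},{"hand":0.4,"slide":[0,-2.5,-1.2],"yaw":0},{"hand":0.4,"slide":[0,-3,-1.4],"yaw":0},{"hand":0.4,"slide":[0,-3.5,-1.6],"yaw":0},{"hand":0.4,"slide":[0,-4,-1.7],"yaw":0},{"hand":0.4,"slide":[0,-4.4,-1.7],"yaw":0},{"hand":0.4,"slide":[0,-4.4,-1.7],"yaw":0}]'
python3 - <<'E'
from h import *
print(sense()['wrist_force'])
a=capture('scene')[130:330,250:470];b=capture('top')[100:260,200:400]
cv2.imwrite('pics/d3.png',np.hstack([cv2.resize(a,(440,400)),cv2.resize(b,(360,400))]))
E
```

```text
time_s: 5.3
tcp_pos: [0.6143, -0.0271, 0.1373]
ee_rot: [[0.061, -0.998, 0.0], [-0.998, -0.061, -0.0], [0.0, -0.0, -1.0]]
wrist_force: [-0.6, -0.4, 0.8]
gripper_width: 0.599
[-0.60905707 -0.35327031  0.81098545]
```

View pics/d3.png

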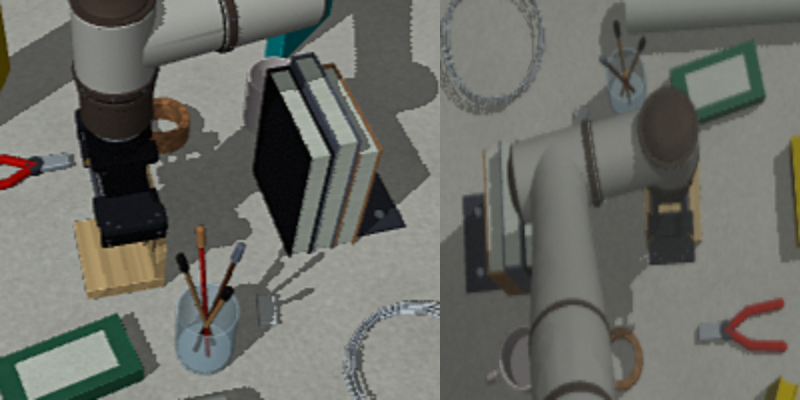

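The bookend looks to have dropped onto its foot. I'll lift straight up, move beyond the foot end and look.

```bash
python3 -m inch '[{"hand":0.4,"slide":[0,0,4],"yaw":0},{"hand":0.4,"slide":[0,0,9],"yaw":0},{"hand":0.4,"slide":[0,0,13],"yaw":0},{"hand":0.4,"slide":[0,-5,15],"yaw":0.03},{"hand":0.4,"slide":[0,-10,15],"yaw":0.03},{"hand":0.4,"slide":[0,-15,15],"yaw":0.03},{"hand":0.4,"slide":[0,-20,15],"yaw":0.03},{"hand":0.4,"slide":[0,-20,15],"yaw":0.03}]'
python3 - <<'E'
from h import *
a=capture('scene');b=capture('top');cv2.imwrite('pics/s4.png',a);cv2.imwrite('pics/t4.png',b)
a=a[150:300,280:430];b=b[110:240,210:360]
cv2.imwrite('pics/d4.png',np.hstack([cv2.resize(a,(400,400),interpolation=2),cv2.resize(b,(400,347),interpolation=2)[:,:] if 0 else cv2.copyMakeBorder(cv2.resize(b,(400,347),interpolation=2),0,53,0,0,0)]))
E
```

```text
time_s: 6.4
tcp_pos: [0.6138, -0.2297, 0.2867]
ee_rot: [[0.086, -0.996, -0.001], [-0.996, -0.086, -0.0], [0.0, 0.001, -1.0]]
wrist_force: [-0.0, 0.9, 0.4]
gripper_width: 0.6
```

View pics/d4.png

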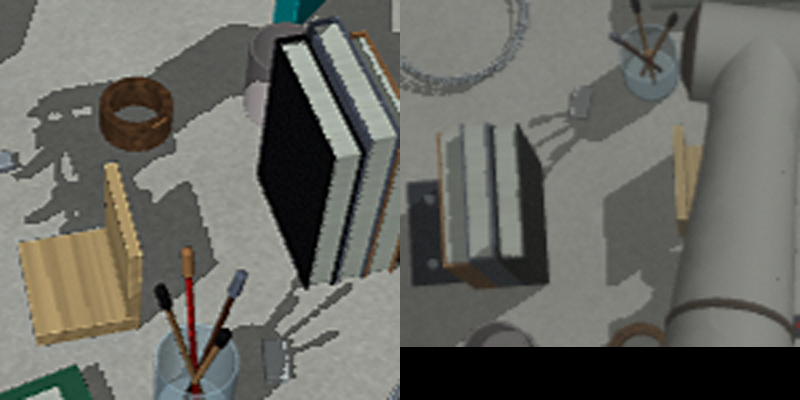

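It is standing upright on its foot. In the left crop the foot end runs (20,240)–(37,337) and the plate top (115,165)–(141,245).

```bash
python3 - <<'E'
from h import *
np.set_printoptions(precision=4,suppress=True)
S=lambda x,y:(280+x/2.667,150+y/2.667)
for l,p,z in(('footend-x',(20,240),.02),('footend+x',(37,334),.02),('footend+x bot',(40,343),0),('plate+x bot outer',(141,326),0),('plate top -x outer',(116,165),.12),('plate top -x inner',(106,166),.12),('plate top +x outer',(141,246),.12),('plate top +x in',(131,250),.12),('cover bot-x',(259,174),0),('cover bot+x',(306,286),0)):print(l,at('scene',S(*p),z))
# wood mask in top, far (+x) end
b=cv2.imread('pics/t4.png');T=lambda x,y:(210+x*150/400,110+y*130/347)
print('top plate top +x:',at('top',T(676,126) if 0 else T(276,126),.12),at('top',T(284,128),.12),at('top',T(279,215),.12))
E
```

```text
footend-x [ 0.5728 -0.0828  0.02  ]
footend+x [ 0.6831 -0.078   0.02  ]
footend+x bot [ 0.6808 -0.0759  0.    ]
plate+x bot outer [0.6765 0.0218 0.    ]
plate top -x outer [0.5739 0.0135 0.12  ]
plate top -x inner [0.5736 0.0041 0.12  ]
plate top +x outer [0.6693 0.0211 0.12  ]
plate top +x in [0.6723 0.0117 0.12  ]
cover bot-x [0.5103 0.1764 0.    ]
cover bot+x [0.6555 0.1889 0.    ]
top plate top +x: [0.6751 0.0136 0.12  ] [0.6728 0.0044 0.12  ] [0.571 0.009 0.12 ]
```

```bash
python3 -m inch '[{"hand":0.4,"slide":[1.2,5,0],"yaw":0},{"hand":0.4,"slide":[1.2,10.5,0],"yaw":0},{"hand":0.4,"slide":[1.2,10.5,-5],"yaw":0},{"hand":0.4,"slide":[1.2,10.5,-10],"yaw":0},{"hand":0.4,"slide":[1.2,10.5,-15],"yaw":0},{"hand":0.4,"slide":[1.2,10.5,-19],"yaw":0},{"hand":0.4,"slide":[1.2,10.5,-20.7],"yaw":0},{"hand":0.4,"slide":[1.2,10.5,-20.7],"yaw":0}]'
python3 -m inch '[{"hand":0.4,"slide":[0,1,0],"yaw":0},{"hand":0.4,"slide":[-0.1,2,0],"yaw":0},{"hand":0.4,"slide":[-0.2,3,0],"yaw":0},{"hand":0.4,"slide":[-0.3,4,0],"yaw":0},{"hand":0.4,"slide":[-0.5,5,0],"yaw":0},{"hand":0.4,"slide":[-0.7,6,0],"yaw":0},{"hand":0.4,"slide":[-0.9,7,0],"yaw":0},{"hand":0.4,"slide":[-1.1,8,0],"yaw":0},{"hand":0.4,"slide":[-1.1,8,0],"yaw":0}]'
python3 - <<'E'
from h import *
a=capture('scene');b=capture('top');cv2.imwrite('pics/s5.png',a);cv2.imwrite('pics/t5.png',b)
a=a[150:300,280:430];b=b[110:260,210:360]
cv2.imwrite('pics/d5.png',np.hstack([cv2.resize(a,(400,400),interpolation=2),cv2.resize(b,(400,400),interpolation=2)]))
E
```

```text
time_s: 7.5
tcp_pos: [0.6262, -0.1209, 0.0798]
ee_rot: [[0.092, -0.996, -0.001], [-0.996, -0.092, -0.0], [0.0, 0.001, -1.0]]
wrist_force: [0.4, -0.3, 0.5]
gripper_width: 0.6
time_s: 8.62
tcp_pos: [0.6151, -0.0408, 0.0805]
ee_rot: [[0.091, -0.996, 0.0], [-0.996, -0.091, 0.001], [-0.001, -0.0, -1.0]]
wrist_force: [-0.8, 0.6, -1.1]
gripper_width: 0.6
```

View pics/d5.png

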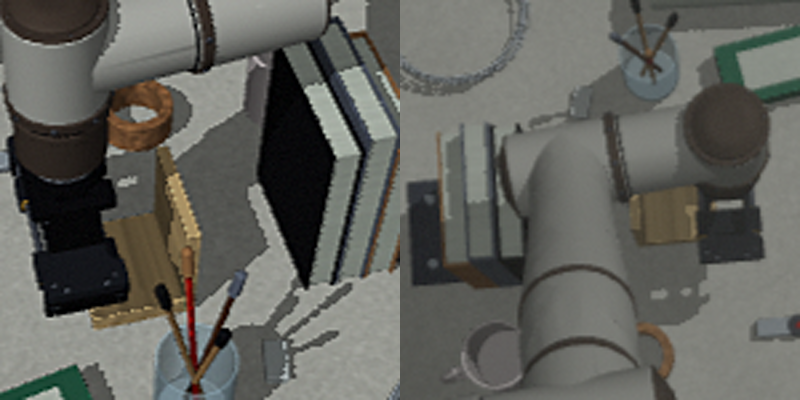

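The bookend is sliding upright and square. In the left crop the plate's top outer edge runs (168,152)–(201,238), with its bottom near corner at (197,277).

```bash
python3 - <<'E'
from h import *
np.set_printoptions(precision=4,suppress=True)
S=lambda x,y:(280+x/2.667,150+y/2.667)
for l,p,z in(('plate top -x outer',(168,152),.12),('plate top +x outer',(201,237),.12),('plate+x bot outer',(197,277),0),('footend+x bot',(95,327),0)):print(l,at('scene',S(*p),z))
E
```

```text
plate top -x outer [0.5656 0.0645 0.12  ]
plate top +x outer [0.6676 0.0754 0.12  ]
plate+x bot outer [0.6292 0.0858 0.    ]
footend+x bot [ 0.6711 -0.0218  0.    ]
```

```bash
python3 -m inch '[{"hand":0.4,"slide":[-0.25,1,0],"yaw":0},{"hand":0.4,"slide":[-0.5,2,0],"yaw":0},{"hand":0.4,"slide":[-0.75,3,0],"yaw":0},{"hand":0.4,"slide":[-1.0,4,0],"yaw":0},{"hand":0.4,"slide":[-1.25,5,0],"yaw":0},{"hand":0.4,"slide":[-1.5,6,0],"yaw":0},{"hand":0.4,"slide":[-1.75,7,0],"yaw":0},{"hand":0.4,"slide":[-2.0,8,0],"yaw":0},{"hand":0.4,"slide":[-2.2,9,0],"yaw":0},{"hand":0.4,"slide":[-2.4,9.7,0],"yaw":0}]'
python3 - <<'E'
from h import *
a=capture('scene');b=capture('wrist');cv2.imwrite('pics/s6.png',a);cv2.imwrite('pics/w6.png',b)
a=a[150:280,310:440]
cv2.imwrite('pics/d6.png',cv2.resize(a,(590,590),interpolation=2))
E
```

```text
time_s: 9.98
tcp_pos: [0.5912, 0.0559, 0.0803]
ee_rot: [[0.091, -0.996, 0.0], [-0.996, -0.091, 0.0], [-0.0, -0.0, -1.0]]
wrist_force: [-0.2, -1.2, -1.5]
gripper_width: 0.6
```

View pics/d6.png

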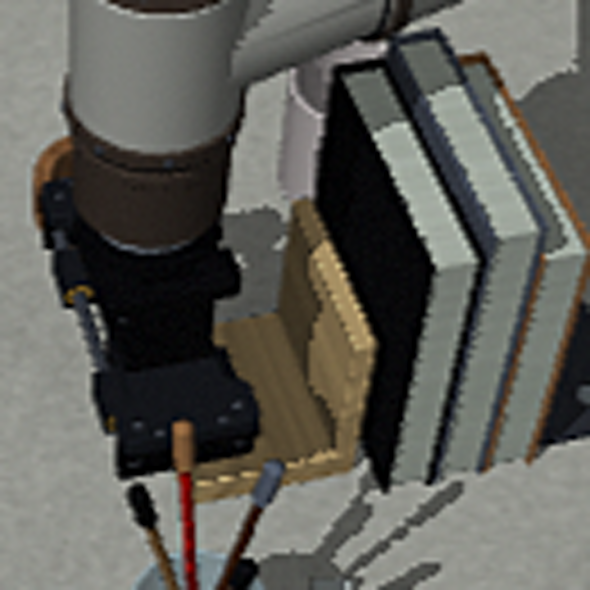

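The bookend is upright about 1–2 cm from the black cover. In this crop the plate's near top corner is at (378,340), its near bottom corner at (353,470), and the cover's bottom near corner at (387,490).

```bash
python3 - <<'E'
from h import *
np.set_printoptions(precision=4,suppress=True)
S=lambda x,y:(310+x/4.538,150+y/4.538)
e=np.array([.996,.091]);n=np.array([-.091,.996]);c=np.array([.585,.183])
for l,p,z in(('plate top -x outer',(308,199),.12),('plate top +x outer',(378,342),.12),('plate+x bot outer',(353,470),0),('cover bot+x',(387,491),0),('cover top+x',(437,265),.2),('cover top-x',(335,70),.2)):
    X=at('scene',S(*p),z);print(l,X,'across,along (mm)',1e3*((X[:2]-c)@e),1e3*((X[:2]-c)@n))
E
```

```text
plate top -x outer [0.5355 0.1614 0.12  ] across,along (mm) -51.29147837724781 -17.05069813889049
plate top +x outer [0.6417 0.1743 0.12  ] across,along (mm) 55.71158290270568 -13.861381271606378
plate+x bot outer [0.6416 0.1739 0.    ] across,along (mm) 55.55583450944482 -14.238892628788443
cover bot+x [0.6587 0.1895 0.    ] across,along (mm) 73.9624334823722 -0.2097254695748003
cover top+x [0.6582 0.1906 0.2   ] across,along (mm) 73.62963353960949 0.8709077636874925
cover top-x [0.5145 0.1739 0.2   ] across,along (mm) -70.99762672468275 -2.6117846864843943
```

The plate is centred to about 2 mm and parallel to the cover, with a gap of about 14 mm. I'll close it gently.

```bash
python3 -m inch '[{"hand":0.4,"slide":[0,0.5,0],"yaw":0},{"hand":0.4,"slide":[-0.1,1.0,0],"yaw":0},{"hand":0.4,"slide":[-0.1,1.2,0],"yaw":0},{"hand":0.4,"slide":[-0.1,1.3,0],"yaw":0},{"hand":0.4,"slide":[-0.1,1.3,0],"yaw":0}]'
python3 -m inch '[{"hand":0.4,"slide":[0,0.1,0],"yaw":0},{"hand":0.4,"slide":[0,0.15,0],"yaw":0},{"hand":0.4,"slide":[0,0.15,0],"yaw":0}]'
python3 -m inch '[{"hand":0.4,"slide":[0,0.1,0],"yaw":0},{"hand":0.4,"slide":[0,0.15,0],"yaw":0},{"hand":0.4,"slide":[0,0.15,0],"yaw":0}]'
```

```text
time_s: 10.7
tcp_pos: [0.5902, 0.0678, 0.0804]
ee_rot: [[0.091, -0.996, -0.0], [-0.996, -0.091, -0.0], [0.0, 0.0, -1.0]]
wrist_force: [0.6, -4.3, 3.0]
gripper_width: 0.603
time_s: 11.08
tcp_pos: [0.5902, 0.0684, 0.0804]
ee_rot: [[0.09, -0.996, -0.001], [-0.996, -0.09, -0.001], [0.001, 0.001, -1.0]]
wrist_force: [0.9, -8.3, 2.7]
gripper_width: 0.605
time_s: 11.45
tcp_pos: [0.59, 0.069, 0.0804]
ee_rot: [[0.09, -0.996, -0.002], [-0.996, -0.09, -0.003], [0.003, 0.002, -1.0]]
wrist_force: [1.2, -12.3, 2.4]
gripper_width: 0.601
```

The contact force rises steadily (4, 8, 12 N) with almost no travel, so the plate is seated against the row. I'll back off and inspect.

```bash
python3 -m inch '[{"hand":0.4,"slide":[0,-0.4,0],"yaw":0},{"hand":0.4,"slide":[0,-1,0],"yaw":0},{"hand":0.4,"slide":[0,-4,0],"yaw":0},{"hand":0.4,"slide":[0.5,-9,4],"yaw":0},{"hand":0.4,"slide":[0.5,-15,10],"yaw":0},{"hand":0.4,"slide":[0.5,-21,16],"yaw":0},{"hand":0.4,"slide":[-1,-27,20],"yaw":0},{"hand":0.4,"slide":[-3,-33,20],"yaw":0},{"hand":0.4,"slide":[-5,-38,20],"yaw":0},{"hand":0.4,"slide":[-5,-38,20],"yaw":0}]'
python3 - <<'E'
from h import *
a=capture('scene');b=capture('top');cv2.imwrite('pics/s7.png',a);cv2.imwrite('pics/t7.png',b)
a=a[150:290,310:450];b=b[130:230,205:305]
cv2.imwrite('pics/d7.png',np.hstack([cv2.resize(a,(400,400),interpolation=2),cv2.resize(b,(400,400),interpolation=2)]))
E
```

```text
time_s: 12.7
tcp_pos: [0.5396, -0.3106, 0.2809]
ee_rot: [[0.09, -0.996, 0.002], [-0.996, -0.09, 0.0], [-0.0, -0.002, -1.0]]
wrist_force: [0.1, -0.2, -1.0]
gripper_width: 0.603
```

View pics/d7.png

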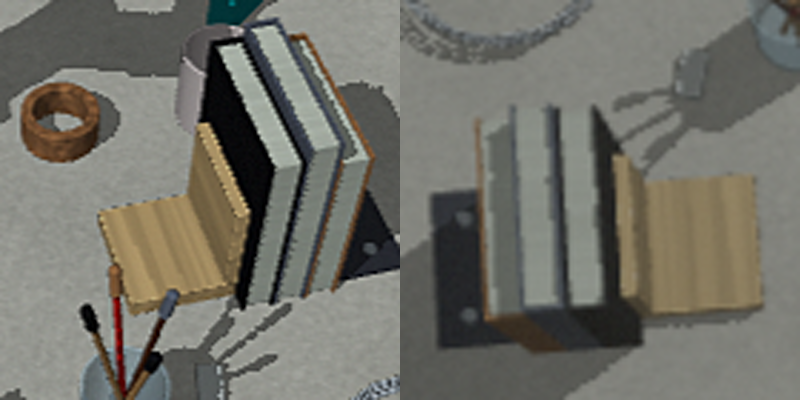

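The arm is clear. The bookend stands with its plate flat on the black cover, with books and neighbours undisturbed. In the right half the foot end runs (757,175)–(763,304) and the cover's bottom near-robot corner is at (642,345).

```bash
python3 - <<'E'
from h import *
np.set_printoptions(precision=1,suppress=True)
T=lambda x,y:(205+(x-400)/4,130+y/4)
S=lambda x,y:(310+x*140/400,150+y*140/400)
def ea(a,b): d=b-a; return np.degrees(np.arctan2(d[1],d[0]))
F=[at('top',T(*p),.02)[:2] for p in((763,304),(757,175))];C=[at('top',T(*p),.2)[:2] for p in((604,305),(593,107))]
P=[at('top',T(*p),.12)[:2] for p in((623,287),(612,155))]
for nm,F,C in(('top foot',F,C),('top plate',P,C),('scene plate',[at('scene',S(*p),.12)[:2] for p in((203,123),(249,211))],[at('scene',S(*p),.2)[:2] for p in((214,42),(276,165))])):
    y=np.radians(ea(*C));e=np.array([np.cos(y),np.sin(y)]);n=np.array([-e[1],e[0]]);c=np.mean(C,0)
    print(nm,'yaw cover/bookend',ea(*C),ea(*F),'len',1e3*np.linalg.norm(F[1]-F[0]),1e3*np.linalg.norm(C[1]-C[0]),'across ends',[1e3*(f-c)@e for f in F],'along',[1e3*(f-c)@n for f in F])
# undisturbed check
for nme,i in(('scene','s'),('top','t')):
    a=cv2.imread(f'pics/{nme}0.png');b=cv2.imread(f'pics/{i}7.png');m=(cv2.absdiff(a,b).max(2)>45).astype('uint8');m=cv2.morphologyEx(m,cv2.MORPH_OPEN,np.ones((3,3)))
    _,_,st,_=cv2.connectedComponentsWithStats(m);print(nme,[s.tolist() for s in st[1:] if s[4]>25])
E
```

```text
top foot yaw cover/bookend 4.815607666884546 3.6070273993176287 len 106.61004058538033 145.8782720756038 across ends [np.float64(-52.36018454038466), np.float64(54.22613915476185)] along [np.float64(-103.35145573922226), np.float64(-105.60008971786208)]
top plate yaw cover/bookend 4.815607666884546 6.286992290538058 len 102.8442719141705 145.8782720756038 across ends [np.float64(-47.09502858311115), np.float64(55.71533289252833)] along [np.float64(-4.106150983532993), np.float64(-1.4653483017362585)]
scene plate yaw cover/bookend 5.777454112546737 7.941483224237075 len 105.60716768599369 144.75512960076114 across ends [np.float64(-51.644631124917396), np.float64(53.887219614664474)] along [np.float64(-9.237711716856667), np.float64(-5.249937132429246)]
scene [[115, 0, 161, 204, 9246], [295, 0, 20, 16, 115], [321, 0, 17, 33, 452], [504, 0, 8, 12, 63], [524, 0, 14, 22, 133], [502, 13, 14, 10, 79], [289, 17, 16, 23, 277], [319, 21, 4, 7, 28], [312, 29, 9, 19, 138], [473, 28, 71, 45, 1429], [274, 31, 18, 18, 177], [302, 32, 8, 15, 85], [315, 46, 76, 41, 831], [277, 61, 63, 38, 1140], [272, 63, 5, 8, 28], [255, 68, 178, 153, 5479], [326, 107, 9, 5, 37], [377, 193, 21, 56, 660], [325, 215, 37, 58, 1202], [378, 250, 12, 5, 44]]
top [[361, 133, 19, 12, 146], [390, 142, 91, 85, 3187], [355, 149, 14, 26, 163], [258, 169, 7, 36, 165], [294, 168, 19, 32, 388], [355, 191, 6, 11, 34], [288, 199, 5, 7, 30], [347, 216, 5, 9, 28], [356, 220, 34, 22, 317], [325, 239, 45, 62, 399], [368, 258, 16, 41, 277], [356, 268, 13, 23, 161], [16, 290, 107, 87, 2931], [246, 292, 13, 34, 159], [348, 298, 13, 21, 137], [369, 327, 13, 38, 185], [249, 335, 45, 62, 991], [5, 349, 10, 27, 186], [300, 356, 14, 7, 52], [322, 359, 21, 7, 83], [0, 384, 12, 16, 154], [20, 385, 9, 6, 44], [284, 389, 4, 7, 26]]
```

I have one view left. I'll use the wrist camera from directly above the seam, staying well above the books, to settle whether the plate is snug and square.

```bash
python3 -m inch '[{"hand":0.4,"slide":[0,0,6],"yaw":0},{"hand":0.4,"slide":[0,0,12],"yaw":0},{"hand":0.4,"slide":[0,6,12],"yaw":0},{"hand":0.4,"slide":[1,12,12],"yaw":0},{"hand":0.4,"slide":[2,18,12],"yaw":0},{"hand":0.4,"slide":[3,24,12],"yaw":0},{"hand":0.4,"slide":[4,30,12],"yaw":0},{"hand":0.4,"slide":[4.5,36,12],"yaw":0},{"hand":0.4,"slide":[4.5,42,12],"yaw":0},{"hand":0.4,"slide":[4.5,48,12],"yaw":0}]'
python3 -m inch '[{"hand":0.4,"slide":[0,5,0],"yaw":0},{"hand":0.4,"slide":[0,5,0],"yaw":0},{"hand":0.4,"slide":[0,5,0],"yaw":0}]'
python3 - <<'E'
from h import *
s=sense();cv2.imwrite('pics/w8.png',capture('wrist'));m=camera_model('wrist');print(m['mtx'],s['tcp_pos'])
A=np.eye(4);A[:3,:3]=s['ee_rot'];A[:3,3]=s['tcp_pos'];W=A@m['tool_from_camera']
for X in((.53,.177,.12),(.64,.187,.12),(.53,.177,0),(.64,.187,0),(.51,.176,.2),(.658,.188,.2)):
    c=W[:3,:3].T@(np.array(X)-W[:3,3])*[1,-1,-1];u=np.array(m['mtx'])@c;print(X,u[:2]/u[2])
E
```

```text
time_s: 14.05
tcp_pos: [0.5846, 0.1745, 0.4]
ee_rot: [[0.093, -0.996, -0.0], [-0.996, -0.093, 0.001], [-0.001, 0.0, -1.0]]
wrist_force: [0.7, 0.2, 0.4]
gripper_width: 0.599
time_s: 14.42
tcp_pos: [0.5848, 0.222, 0.3998]
ee_rot: [[0.092, -0.996, -0.001], [-0.996, -0.092, -0.0], [0.0, 0.001, -1.0]]
wrist_force: [-0.5, 0.4, -0.0]
gripper_width: 0.598
[[311.09429135   0.         318.11518092]
 [  0.         311.09429135 197.94206557]
 [  0.           0.           1.        ]] [0.58483366 0.22196754 0.39984276]
(0.53, 0.177, 0.12) [367.19986103 141.36321842]
(0.64, 0.187, 0.12) [274.01890042 141.24720553]
(0.53, 0.177, 0) [355.41759219 135.90663802]
(0.64, 0.187, 0) [284.57483128 135.81780859]
(0.51, 0.176, 0.2) [401.58956086 148.32526294]
(0.658, 0.188, 0.2) [243.00988091 146.5681338 ]
```

View pics/w8.png

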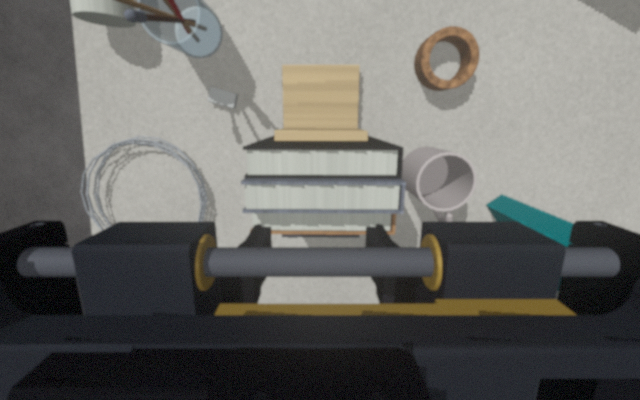

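The wrist view from above shows the plate top (cols 275–367, rows 130–140) directly against the black cover and centred on the book (cols 243–402). Before handing in I'll fit both edges numerically.

```bash
python3 - <<'E'
from h import *
b=cv2.imread('pics/w8.png').astype(int);w=(b[...,2]-b[...,0]>30)
xs=range(281,362,4);lo=[];bk=[]
for x in xs:
    r=np.where(w[125:146,x])[0]+125;lo.append(r.max())
    g=b[138:156,x].sum(1);j=[i for i in range(1,len(g)) if g[i]>300 and g[i-1]<=300];bk.append(138+j[0] if j else -1)
print('plate edge rows',lo,'slope deg',np.degrees(np.polyfit(list(xs),lo,1)[0]));print('book pages edge rows',bk,'slope deg',np.degrees(np.polyfit(list(xs),bk,1)[0]))
c=np.where(w[133])[0];c=c[(c>240)&(c<400)];print('plate cols',c.min(),c.max())
s=b[139:144].sum(2).mean(0);print('gap rows, col 320:',b[126:152,320].sum(1).tolist())
E
```

```text
plate edge rows [np.int64(141), np.int64(140), np.int64(140), np.int64(140), np.int64(141), np.int64(141), np.int64(141), np.int64(141), np.int64(141), np.int64(140), np.int64(141), np.int64(141), np.int64(141), np.int64(141), np.int64(141), np.int64(141), np.int64(141), np.int64(141), np.int64(141), np.int64(141), np.int64(141)] slope deg 0.465063145398389
book pages edge rows [149, 150, 150, 150, 150, 150, 150, 150, 150, 150, 150, 150, 150, 150, 150, 150, 150, 150, 150, 150, 150] slope deg 0.1860252581593827
plate cols 275 367
gap rows, col 320: [481, 465, 446, 437, 460, 496, 504, 502, 502, 504, 502, 502, 501, 477, 411, 298, 200, 195, 178, 173, 192, 195, 205, 276, 359, 440]
```

```bash
python3 -c "
from station import *;print(sense()['wrist_force']);print(finish_job())"
```

```text
[ 0.50849057 -0.56496513  0.2789582 ]
the job is handed in; nothing more can be done
None
```

The bookend is back on its foot and pushed up against the black sketchbook, snug, square and centred. I handed the job in at about 14.5 s of the 50 s allowed, with the robot touching nothing.

I tipped it by pushing the inside of its foot away from the books until it dropped onto the foot. I then pushed on the foot end with two spread fingertips, diagonally to correct a sideways offset of about 23 mm, until the force rose to about 12 N with almost no further travel.

**Last checks**
- **Square:** seen from above by the wrist camera, the plate and the book edge are parallel to about 0.3°.
- **Snug:** the plate edge is at row 141 and the cover plane was predicted at row 141.3, so there is no visible gap.
- **Centred:** the plate is within about 2 mm of the middle of the book.
- **Surroundings:** the books are still standing in their row. The last pictures show the things near the bookend where they were; the picture comparison was swamped by arm and shadow changes, so I went by eye there. I did not check the eraser separately.

**Checks that disagreed:** hand-picked corners in the fixed camera views gave the plate's angle to the book anywhere from −1.2° to +2.2°. They also left a gap of a few millimetres, up to about 7 mm in the scene view. I put this down to corner-picking and calibration error, and relied on the contact force and the wrist view instead.

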